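# Heft the slide packs and fetch the full one

## Robot

A 6-joint arm with a two-finger parallel gripper is mounted at the origin on the work surface. World frame = base frame: x ahead of the robot, y to its left, z up, the work surface at z = 0. Lengths are in mm, angles in rad, forces in N, time in s.
With the tool pointing down it reaches from about 350 to 775 mm from the base axis. Payload 5.5 kg.
Tool frame: the origin (TCP) lies between the finger pads; the fingertips stand 8 mm ahead of it and the grasp point (between the pads) lies 11 mm behind it; z points along the fingers, y is the line along which they close (so a half turn about z gives the same grasp; the last joint's range is limited). The gripper opens to 85 mm and grips with 20 to 120 N. Pads are 22 mm wide; open, the fingers measure 114 mm over their backs; the gripper's body (76 mm by 85 mm) begins 54 mm behind the grasp point. The pads swing forward as they close: fully open they stand 13 mm farther back than shut.
Start: joints at [1.012, 0.313, 0.046, 1.304, 0, 1.431], TCP at [233.86, 525.338, 239.323] pointing down, gripper open.
Joint ranges: [-2.76, 2.76], [-0.86, 1.69], [-1.03, 1.26], [-2.2, 2.34], [-1.47, 1.5], [-3.14, 3.14]. Speed limits (rad/s): [2.57, 2.57, 3.14, 3.14, 3.14, 3.14].

## Interface

Orientations are given as a unit quaternion [w, x, y, z].
In Python, from plant import * gives the robot as it stands. The module is installed in compiled form; this text tells all that it offers.
- The arm moves only by the shell command python3 -m inch 'ROWS' [OPENING]. ROWS is JSON, a list of rows, each a list of 2 entries, a list of its own where there are three numbers: the shift along the tool's x, y, z each as a share of 0.8 m, from -1 to 1, then the turn about the tool's z as a share of 180 degrees, from -1 to 1. In form: [[[x, y, z], roll], ...]. A call has 1 to 10 rows; each row is the pose to reach, as a shift and turn from the pose commanded when the call began, along the tool's axes at that moment, turning the shorter way round; what a row does not reach only later rows make up. A row lasts 1/12 s, in which the tool goes at most 41.7 mm and 7.16 degrees, less where a joint would pass 70% of its speed; a pose out of reach is approached as far as the arm can. A call with a number of a shift or a turn outside -1 to 1 is refused whole. A call with a gripper value outside its range is refused whole. OPENING is the opening, from 0 (shut) to 1 (fully open), set as the call begins (- or left out, the last holds). The fingers move at their own pace and stop on an object; the grip force is fixed at half the most. Time passes only in rows, so rows that repeat a pose let the fingers close. It gives the time, the measured TCP pose, the force, the opening and the grip force at its end, in the units of the state.
- sense(): the state, without advancing time (a new reading comes with each control period).
- snapshot(name): name is "scene" or "side" or "wrist"; returns a dict with "frame" (480x640x3 uint8, red, green, blue), "fx", "fy", "cx", "cy" (pixels), "R" (3x3) and "t" (3): a world point X has camera coordinates R X + t; the wrist camera has in their place "T_tool_cam" (4x4, takes a point from camera to tool coordinates, whose origin is the TCP and whose axes are the flange's). Camera axes: x right, y down, z forward; pixel columns grow to the right and rows downward; lengths in mm; the calibration is good to about 2 mm. A picture is of the moment at which its call begins: read the wrist's pose just before it. There is no depth.
- job_done(): hands the job in; it is judged then, once.
The state is a dict: "t": time; "qpos": joint angles; "qvel": joint speeds; "tau": joint torques, N m; "eef_pos": TCP position; "tool_rot": TCP orientation; "force": force on the tool from outside, world axes, zero at the start; "torque": the same for the moment, N m; "finger_gap": finger opening in mm; "grip_force": force on a finger pad.
Only numpy, scipy, OpenCV 4.12 (cv2) and the standard library are available. Lean on these libraries where they do the work, as an engineer would, in place of code of your own. Each camera call takes 0.05 s, during which the arm holds its last target. There are 200 camera calls.

## Task

Four identical shut packs of microscope slides stand in a row under the glass bench shelf; only one is still full, the others are more or less used up. Find the full one by hefting, without tipping any pack over, and set it down gently, upright, in the empty compartment of the grey caddy, leaving the other three standing upright where they were. Do not knock against the glass shelf or its frame, and do not disturb the blue tube rack, the pipette or the bottle.

Things in the scene. Friction and masses are not known exactly. Their poses are not given: they have to be found in the camera images.
- pack_1: Shut pack of microscope slides, one of four that look alike: upright cardboard slab 84 mm (x) by 34 mm (y) by 84 mm high, teal lid. Origin: centre of its underside; z up, x along the 84 mm side, away from the robot. The empty pack weighs 60 g and a full stack of glass 350 g: the full pack is about 0.41 kg (4.0 N), each part-used one 0.07 to 0.23 kg. Which is full cannot be seen and changes each time.
- pack_2: Pack just like pack_1; any of the four may be the full one. The packs stand on the bench under the glass shelf in one row along the riser's y, about 84 mm apart. The stack of glass inside is loose and may shift a few mm.
- pack_3: Pack just like pack_1; any of the four may be the full one. An upright gripper meets the shelf above: tilt it 30 to 45 degrees, coming from the robot's side, and take the 34 mm width near the upper front corner.
- pack_4: Pack just like pack_1; any of the four may be the full one.
- riser: Fixed bench riser: clear glass shelf 200 mm (x) by 600 mm (y), 8 mm thick, underside 215 mm above the bench, on aluminium end frames at y = +-288 mm, open in front and behind; small goods stand on its ends. Origin: on the bench under the shelf's middle. Its front edge, towards the robot, is at x = -100 mm; the packs' front faces stand 0 to 16 mm in front of that edge.
- caddy: Fixed grey carrier tray, 118 mm (x) by 136 mm (y), walls 35 mm high, 4 mm thick, floor 4 mm, one divider along x. Origin: centre of its underside. The compartment on its -y side is taken (yellow-lidded box and two pens, below the rim), the one on its +y side is empty. It stands to the left or the right, changing places with the tube rack.
- slot (a point): Centre of the floor of the caddy's empty compartment (top of the 4 mm floor); axes as the caddy's. The compartment is 110 mm (x) by 62 mm (y) inside, 31 mm deep; the pack goes in with its 84 mm side along x.
- tube_rack: Bystander: loose flat blue tube rack, 100 mm (x) by 200 mm (y) by 28 mm high (39 mm over the tubes). Origin: centre of its underside.
- pipette: Bystander: loose white micropipette lying on the bench between robot and shelf, about 260 mm long along its x (yellow button end at -140 mm, tip at +120 mm), 44 mm wide, 26 mm high. Origin: on the bench under its axis.
- bottle: Bystander: loose glass bottle with blue cap, 66 mm diameter, 130 mm high, standing under the shelf at the +y end of the row of packs. Origin: centre of its underside.

How it is judged:
By the outcome, as a careful person would: the job done as asked, in the order asked, and still so for the second after the job is handed in, with the robot touching nothing.
It also fails if it takes over 72 s, if anything falls off the work surface, if the arm or the gripper's body presses on something with over 40 N, if the wrist force passes 120 N, or if a joint passes its speed limit or range.

## Working session

There is one attempt and no reset: what is moved stays moved. The work goes in short steps, Python scripts to look and compute and a shell command to move; the robot and the scene stay as the last step left them, time stands still between calls to the robot, and variables do not carry over. Pictures are saved under pics/ and viewed, at most 10 in all, crops included, and the job is handed in when it is done.

```bash
ls; mkdir -p pics
python3 - <<'E'
from plant import *
import cv2,json
s=sense();print({k:s[k] for k in('t','eef_pos','tool_rot','finger_gap','force')})
for n in('scene','side'):
    d=snapshot(n);cv2.imwrite(f'pics/{n}0.png',d['frame'][:,:,::-1])
    print(n,d['fx'],d['fy'],d['cx'],d['cy'],d['R'],d['t'])
d=snapshot('wrist');print(d['T_tool_cam'],d['fx'])
E
```

```text
pics
{'t': 0.0, 'eef_pos': array([233.55471341, 524.88089739, 238.38992098]), 'tool_rot': array([-3.20373951e-04,  2.07849813e-01,  9.78160308e-01, -8.73709272e-04]), 'finger_gap': 85.65566923955576, 'force': array([-0.11830433, -0.46173324,  0.06926819])}
scene 433.16988920259075 433.16988920259075 318.27805606382117 250.2337198507293 [[-0.53712503 -0.84340879  0.01258203]
 [-0.72303802  0.45268236 -0.52181866]
 [ 0.43441078 -0.28937914 -0.85296365]] [344.66157239 452.68540869 814.27050541]
side 577.9219065431962 577.9219065431962 323.92824410061036 247.5888518552643 [[ 0.77052064 -0.63720603  0.01632245]
 [-0.43264626 -0.5416255  -0.72073506]
 [ 0.46809738  0.54827939 -0.69301844]] [-456.0680013   280.24738395 1070.83695492]
[[-7.16806013e-04 -9.61272566e-01 -2.75598511e-01  6.93814864e+01]
 [ 9.99999000e-01 -3.53020211e-04 -1.36958887e-03  7.16724132e-01]
 [ 1.21925636e-03 -2.75599217e-01  9.61271858e-01 -1.34902184e+02]
 [ 0.00000000e+00  0.00000000e+00  0.00000000e+00  1.00000000e+00]] 400.7541201246669
```

View pics/scene0.png

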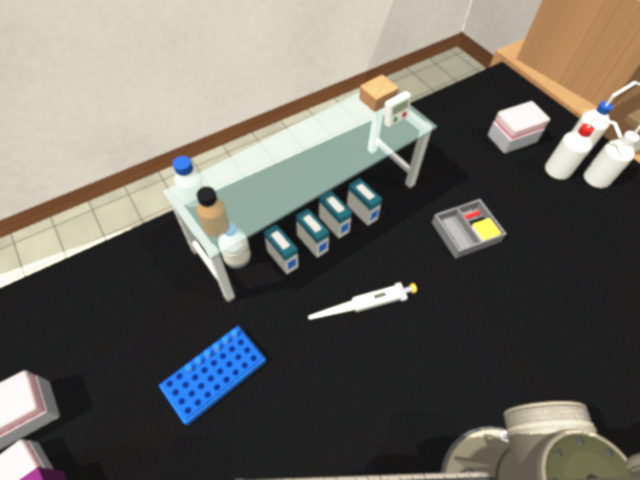

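View pics/side0.png

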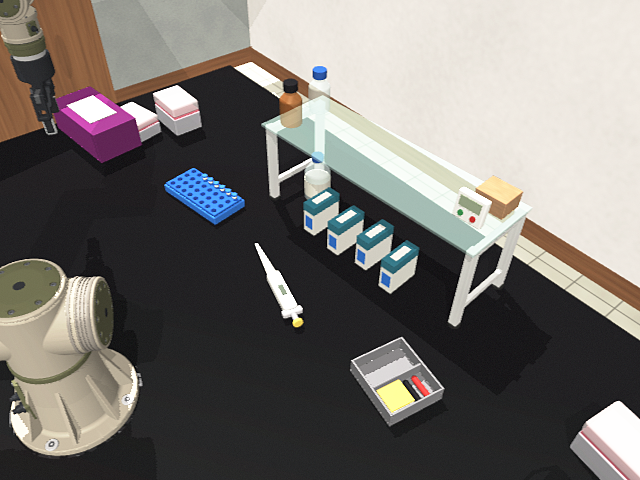

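The scene image shows the packs at about (282,250), (313,233), (335,215) and (365,202), with the caddy at (468,228), the pipette at (362,300) and the rack at (213,375). I'll crop in closer to measure.

Run:
```python
import cv2,numpy as np
s=cv2.imread('pics/side0.png');c=cv2.imread('pics/scene0.png')
a=cv2.resize(s[185:305,295:425],None,fx=5,fy=5,interpolation=cv2.INTER_CUBIC)
cv2.imwrite('pics/a.png',a)
b1=cv2.resize(s[330:430,345:445],None,fx=4,fy=4,interpolation=cv2.INTER_CUBIC)
b2=cv2.resize(s[235:335,240:340],None,fx=4,fy=4,interpolation=cv2.INTER_CUBIC)
cv2.imwrite('pics/b.png',np.hstack([b1,b2]))
```

```text
(no output)
```

View pics/a.png

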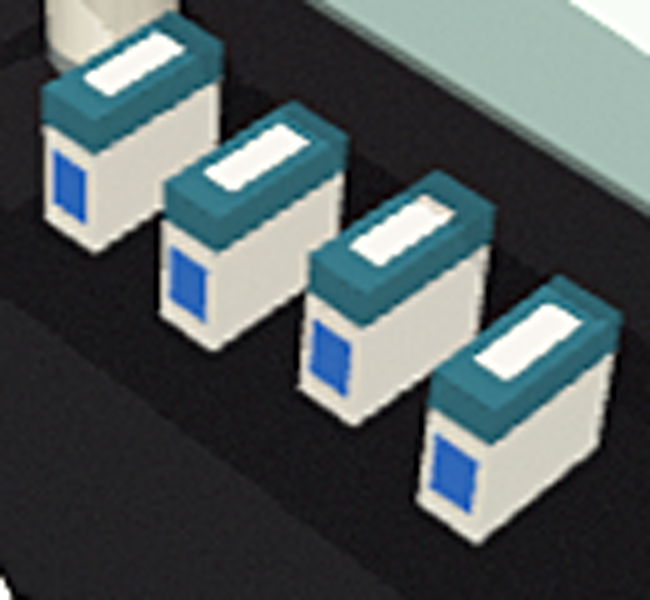

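View pics/b.png

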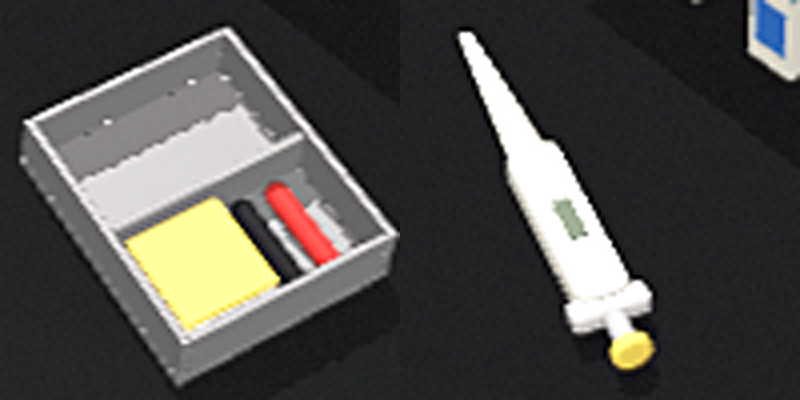

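The packs' lid corners read well in the crop. Caddy rim corners in crop b are (230,27), (25,122), (180,345) and (397,235), and its empty compartment is the upper left one.

```bash
cat > h.py <<'E'
from plant import *
import numpy as np,cv2
from scipy.spatial.transform import Rotation as Ro
def back(d,p,z):
    p=np.atleast_2d(np.asarray(p,float));R=np.array(d['R']);t=np.array(d['t'])
    r=np.c_[(p[:,0]-d['cx'])/d['fx'],(p[:,1]-d['cy'])/d['fy'],np.ones(len(p))]@R
    c=-R.T@t
    return c+r*((np.asarray(z)-c[2])/r[:,2])[:,None]
def proj(d,X):
    c=np.atleast_2d(X)@np.array(d['R']).T+d['t'];return np.c_[d['fx']*c[:,0]/c[:,2]+d['cx'],d['fy']*c[:,1]/c[:,2]+d['cy']]
def rot(s):
    w,x,y,z=s['tool_rot'];return Ro.from_quat([x,y,z,w])
E
python3 - <<'E'
from h import *
np.set_printoptions(precision=1,suppress=True)
d=snapshot('side');e=snapshot('scene')
P=dict(A=[(43,90),(97,118),(222,45),(168,12),(45,220),(96,253)],B=[(165,185),(217,217),(348,140),(293,103),(162,318),(213,352)],
C=[(310,252),(362,290),(494,207),(435,170),(300,388),(352,427)],D=[(432,372),(490,410),(621,315),(556,275),(418,500),(475,545)])
for k,v in P.items():
    q=back(d,np.array(v)/5+[295,185],np.array([84,84,84,84,0,0]))
    a=(q[2]+q[3]-q[0]-q[1])/2
    print(k,q[:,:2].tolist() and q[:,:2].round(0).tolist(),'ctr',q[:4].mean(0),'len',np.hypot(*a[:2]),'w',np.hypot(*(q[0]-q[1])[:2]),'yaw',np.degrees(np.arctan2(a[1],a[0])))
c=back(d,np.array([(230,27),(25,122),(180,345),(397,235),(300,137),(108,228)])/4+[345,330],np.full(6,35.))
print('caddy',c[:,:2],c[:4].mean(0),[np.hypot(*(c[i]-c[(i+1)%4])[:2]) for i in range(4)])
print('pip',back(d,[(298,322),(256.2,244)],np.array([13.,13])))
print('rack',back(e,[(240,328),(266,357),(185,421),(161,379)],np.full(4,28.)))
# shelf corners z=223 : scene
print('shelf',back(e,[(434,126),(228,302)],np.array([215.,0.])),back(d,[(476,250),(263,125),(526,211),(323,95)],np.full(4,223.)), 'sc',back(e,[(218,245),(435,127)],np.full(2,219.)))
E
```

```text
A [[616.0, 107.0], [624.0, 75.0], [705.0, 80.0], [701.0, 116.0], [618.0, 108.0], [622.0, 74.0]] ctr [661.3  94.6  84. ] len 82.95811657443863 w 32.4906670075617 yaw 4.830695186667108
B [[618.0, 19.0], [622.0, -12.0], [705.0, -9.0], [702.0, 26.0], [618.0, 19.0], [622.0, -13.0]] ctr [661.8   6.1  84. ] len 83.38214076329866 w 31.52626879541607 yaw 3.386963594522044
C [[640.0, -55.0], [641.0, -88.0], [725.0, -85.0], [721.0, -50.0], [638.0, -57.0], [640.0, -90.0]] ctr [681.7 -69.5  84. ] len 82.94368938608632 w 32.51402110027618 yaw 2.9062026092832243
D [[630.0, -144.0], [633.0, -175.0], [718.0, -170.0], [714.0, -134.0], [633.0, -142.0], [634.0, -177.0]] ctr [ 673.9 -155.8   84. ] len 85.2371140395995 w 31.785108754152045 yaw 5.10332898065735
caddy [[ 549.8 -293.9]
 [ 433.5 -272.3]
 [ 408.5 -403.3]
 [ 525.  -426. ]
 [ 529.4 -360.7]
 [ 424.4 -339.8]] [ 479.2 -348.8   35. ] [np.float64(118.29027625924529), np.float64(133.35663823848455), np.float64(118.65705923640945), np.float64(134.42844751617557)]
pip [[ 422.2 -120.8   13. ]
 [ 488.6  125.4   13. ]]
rack [[539.  268.7  28. ]
 [452.1 251.9  28. ]
 [424.7 447.   28. ]
 [526.5 455.7  28. ]]
shelf [[ 665.2 -333.7  215. ]
 [ 622.9  261.3    0. ]] [[ 676.  -327.5  223. ]
 [ 614.9  256.   223. ]
 [ 839.8 -317.5  223. ]
 [ 813.5  277.3  223. ]] sc [[ 631.2  238.5  219. ]
 [ 658.5 -329.8  219. ]]
```

```bash
python3 -m inch '[[[0,0,-0.2],0],[[0,0,-0.2],0],[[0,0,-0.2],0],[[0,0,-0.2],0]]' ; python3 -c "
from h import *
s=sense();print(s['qpos'],rot(s).as_matrix().round(2),s['eef_pos'])"
```

```text
t: 0.58
eef_pos: [233.6, 525.0, 402.0]
tool_rot: [0.0, 0.208, 0.978, 0.001]
force: [1.9, 1.0, 0.3]
finger_gap: 85.5
grip_force: 0.0
[1.01244517e+00 3.35067347e-01 4.74227815e-01 1.70846867e+00
 4.88172932e-05 1.43122568e+00] [[-0.91  0.41  0.  ]
 [ 0.41  0.91  0.  ]
 [-0.    0.   -1.  ]] [233.57257633 524.95313824 402.03070737]
```

```bash
cat > s.py <<'E'
from h import *
np.set_printoptions(precision=3,suppress=True)
s=sense();M=rot(s).as_matrix();print('q',s['qpos'],'z',M[:,2],'y',M[:,1],'F',s['force'],'T',s['torque'])
E
python3 -m inch '[[[0,0,-0.6],0],[[0,0,-0.6],0],[[0,0,-0.6],0],[[0,0,-0.6],0],[[0,0,-0.6],0],[[0,0,-0.6],0],[[0,0,-0.6],0],[[0,0,-0.6],0],[[0,0,-0.6],0]]' ; python3 s.py
```

```text
t: 1.33
eef_pos: [201.4, 452.7, 601.1]
tool_rot: [0.007, 0.208, 0.978, 0.02]
force: [-0.2, 1.1, 0.1]
finger_gap: 85.6
grip_force: 0.0
q [0.989 0.456 1.264 2.337 0.002 1.408] z [ 0.022  0.036 -0.999] y [0.406 0.913 0.042] F [-0.211  1.065  0.149] T [-0.019  0.037  0.013]
```

```bash
python3 -m inch '[[[-0.51,-0.39,0.15],-0.155],[[-0.51,-0.39,0.15],-0.155],[[-0.51,-0.39,0.15],-0.155],[[-0.51,-0.39,0.15],-0.155],[[-0.51,-0.39,0.15],-0.155],[[-0.51,-0.39,0.15],-0.155],[[-0.51,-0.39,0.15],-0.155],[[-0.51,-0.39,0.15],-0.155],[[-0.51,-0.39,0.15],-0.155],[[-0.51,-0.39,0.15],-0.155]]' ; python3 s.py
```

```text
t: 2.17
eef_pos: [384.0, 127.2, 504.5]
tool_rot: [0.01, -0.034, 0.999, 0.016]
force: [1.8, 0.0, 0.2]
finger_gap: 85.2
grip_force: 0.0
q [0.097 0.03  0.361 1.879 0.032 0.029] z [ 0.019  0.034 -0.999] y [-0.069  0.997  0.032] F [1.76  0.026 0.178] T [ 0.027 -0.048  0.046]
```

```bash
python3 -m inch '[[[-1,0.16,0],0],[[-1,0.16,0],0],[[-1,0.16,0],0],[[-1,0.16,0],0],[[-1,0.16,0],0],[[-1,0.16,0],0],[[-1,0.16,0],0],[[-1,0.16,0],0],[[-1,0.16,0],0],[[-1,0.16,0],0]]' ; python3 s.py;  python3 -m inch '[[[-1,0,0],0],[[-1,0,0],0],[[-1,0,0],0],[[-1,0,0],0]]' ; python3 s.py
```

```text
t: 3.0
eef_pos: [683.5, 194.8, 429.8]
tool_rot: [0.023, -0.034, 0.999, 0.019]
force: [-0.2, 0.3, 0.6]
finger_gap: 85.4
grip_force: 0.0
q [0.151 0.75  1.262 2.032 0.033 0.084] z [ 0.045  0.04  -0.998] y [-0.069  0.997  0.037] F [-0.157  0.254  0.604] T [-0.027  0.045  0.028]
t: 3.33
eef_pos: [757.1, 184.9, 366.7]
tool_rot: [0.041, -0.034, 0.998, 0.022]
force: [-0.2, 0.0, 0.0]
finger_gap: 85.1
grip_force: 0.0
q [0.123 0.841 1.263 1.907 0.037 0.057] z [ 0.081  0.047 -0.996] y [-0.069  0.997  0.042] F [-0.21   0.032  0.026] T [-0.035  0.064 -0.013]
```

```bash
python3 -m inch '[[[0.31,-0.195,-0.33],0.02],[[0.31,-0.195,-0.33],0.02],[[0.31,-0.195,-0.33],0.02],[[0.31,-0.195,-0.33],0.02],[[0.31,-0.195,-0.33],0.02],[[0.31,-0.195,-0.33],0.02],[[0.31,-0.195,-0.33],0.02],[[0.31,-0.195,-0.33],0.02],[[0.31,-0.195,-0.33],0.02],[[0.31,-0.195,-0.33],0.02]]' ; python3 s.py;  python3 -m inch '[[[-0.7,0,-0.7],0],[[-0.7,0,-0.7],0],[[-0.7,0,-0.7],0],[[-0.7,0,-0.7],0],[[-0.7,0,-0.7],0],[[-0.7,0,-0.7],0],[[-0.7,0,-0.7],0],[[-0.7,0,-0.7],0],[[-0.7,0,-0.7],0],[[-0.7,0,-0.7],0]]' ; python3 s.py
```

```text
t: 4.17
eef_pos: [494.9, -0.4, 608.1]
tool_rot: [0.044, -0.002, 0.999, 0.023]
force: [-0.5, 1.2, 0.1]
finger_gap: 85.3
grip_force: 0.0
q [-0.201  0.396  1.175  2.274  0.062 -0.202] z [ 0.087  0.046 -0.995] y [-0.005  0.999  0.046] F [-0.544  1.187  0.051] T [-0.061  0.12  -0.   ]
t: 5.0
eef_pos: [484.6, -6.4, 620.6]
tool_rot: [0.047, -0.002, 0.999, 0.025]
force: [0.3, -1.1, 0.2]
finger_gap: 85.6
grip_force: 0.0
q [-0.222  0.416  1.264  2.337  0.071 -0.224] z [ 0.094  0.051 -0.994] y [-0.007  0.999  0.051] F [ 0.275 -1.069  0.174] T [-0.043  0.041  0.018]
```

```bash
cat > k.py <<'E'
import numpy as np
from scipy.optimize import least_squares
# full 6dof fit: base z, lateral offset, planar chain, q5 side, q6 roll
from scipy.spatial.transform import Rotation as Ro
Q=np.array([[1.012,.313,.046,1.304,0,1.431],[1.01245,.335067,.474228,1.708469,0,1.43123],[.989,.456,1.264,2.337,.002,1.408],[.097,.03,.361,1.879,.032,.029],[.151,.75,1.262,2.032,.033,.084],[.123,.841,1.263,1.907,.037,.057],[-.201,.396,1.175,2.274,.062,-.202],[-.222,.416,1.264,2.337,.071,-.224]])
X=np.array([[233.86,525.338,239.323],[233.57,524.95,402.03],[201.4,452.7,601.1],[384,127.2,504.5],[683.5,194.8,429.8],[757.1,184.9,366.7],[494.9,-.4,608.1],[484.6,-6.4,620.6]])
def fk(q,p):
    r0,a,b,c,z0,L,off,d=p
    ph=q[1]-q[2]+q[3]
    r=r0+a*np.sin(q[1])+b*np.cos(q[1]-q[2]+c); z=z0+a*np.cos(q[1])-b*np.sin(q[1]-q[2]+c)
    # local: x radial,y left ; tool z dir with pitch ph, then q5 about in-plane axis perpendicular
    R1=Ro.from_euler('ZY',[q[0],ph-np.pi/2]).as_matrix()  # at ph=pi/2: identity (tool down)
    S=Ro.from_euler('X',q[4]).as_matrix()
    base=Ro.from_euler('Z',q[0]).as_matrix()@np.array([r,off,z])
    D=np.diag([-1,1,-1.])
    Rt=R1@S@D@Ro.from_euler('Z',q[5]).as_matrix()
    return base+R1@np.array([d,0,0])+Rt@np.array([0,0,L]),Rt
def fit():
    f=lambda p:np.concatenate([fk(q,p)[0]-x for q,x in zip(Q,X)])
    g=least_squares(f,[0,400,400,0,150,200,80,0],x_scale=[100,100,100,1,100,100,100,100])
    return g
if __name__=='__main__':
    g=fit();np.set_printoptions(precision=3,suppress=True);print(g.x,np.abs(g.fun).max())
    print(fk(Q[5],g.x)[1])
E
python3 k.py
```

```text
[-16.035 522.879 409.971  -0.123 140.023 338.607  78.65   18.527] 2.4843311097062877
[[-0.994 -0.069  0.08 ]
 [-0.066  0.997  0.047]
 [-0.083  0.042 -0.996]]
```

```bash
cat > sim.py <<'E'
from k import *
p=fit().x
lo=np.array([-2.76,-.86,-1.03,-2.2,-1.47,-3.14]);hi=np.array([2.76,1.69,1.264,2.34,1.5,3.14])
def run(q,sh,n,w):
    q=np.clip(np.array(q),lo+1e-6,hi-1e-6);x0,R0=fk(q,p);G=x0+R0@(np.array(sh)*800)
    for i in range(n):
        x,R=fk(q,p);d=G-x;l=np.linalg.norm(d);t=x+d*min(1,41.7/l)
        f=lambda k:np.r_[fk(k,p)[0]-t,w*Ro.from_matrix(fk(k,p)[1]@R0.T).as_rotvec()]
        q=least_squares(f,q,bounds=(lo,hi)).x
    return q,*fk(q,p)
if __name__=='__main__':
    np.set_printoptions(precision=3,suppress=True)
    for w in(100,300,1000,3000):
        print(w)
        for q,s,n in((Q[1],[0,0,-.6],9),(Q[4],[-1,0,0],4),(Q[6],[-.7,0,-.7],10)):
            a,b,c=run(q,s,n,w);print(a,b,c[:,2])
E
python3 sim.py
```

```text
100
[0.946 0.329 1.264 1.973 0.097 1.391] [225.88  504.023 711.463] [ 0.217  0.467 -0.857]
[0.116 0.807 1.264 1.645 0.074 0.068] [830.014 201.466 420.047] [ 0.361  0.117 -0.925]
[-0.247  0.377  1.264  1.57   0.24  -0.116] [680.249  -7.477 780.021] [ 0.789  0.046 -0.613]
300
[0.982 0.437 1.264 2.305 0.014 1.401] [204.773 456.903 611.866] [ 0.04   0.085 -0.996]
[0.12  0.832 1.264 1.845 0.047 0.057] [773.38  188.557 376.736] [ 0.149  0.066 -0.987]
[-0.199  0.465  1.264  2.183  0.085 -0.192] [557.34   -3.08  605.866] [ 0.198  0.046 -0.979]
1000
[0.989 0.454 1.235 2.34  0.001 1.408] [202.751 452.393 593.727] [ 0.006  0.01  -1.   ]
[0.122 0.847 1.264 1.927 0.036 0.055] [749.633 183.082 360.322] [ 0.055  0.043 -0.998]
[-0.192  0.485  1.264  2.264  0.063 -0.193] [538.697  -2.888 589.091] [ 0.096  0.046 -0.994]
3000
[0.99  0.454 1.225 2.34  0.    1.409] [202.524 451.886 591.374] [ 0.001  0.002 -1.   ]
[0.122 0.849 1.264 1.935 0.035 0.055] [747.393 182.562 358.858] [ 0.046  0.041 -0.998]
[-0.192  0.487  1.264  2.271  0.061 -0.193] [537.193  -2.879 587.863] [ 0.087  0.046 -0.995]
```

```bash
cat > dls.py <<'E'
from sim import *
def J(q,w,h=1e-5):
    x,R=fk(q,p);o=[]
    for i in range(6):
        k=q.copy();k[i]+=h;a,b=fk(k,p);o.append(np.r_[(a-x)/h,w*Ro.from_matrix(b@R.T).as_rotvec()/h])
    return np.array(o).T
def run2(q,sh,n,w,lam,it):
    q=np.clip(np.array(q),lo,hi);x0,R0=fk(q,p);G=x0+R0@(np.array(sh)*800)
    for i in range(n):
        x,R=fk(q,p);d=G-x;l=np.linalg.norm(d);t=x+d*min(1,41.7/l)
        for _ in range(it):
            x,R=fk(q,p);e=np.r_[t-x,w*Ro.from_matrix(R0@R.T).as_rotvec()]
            j=J(q,w);q=np.clip(q+j.T@np.linalg.solve(j@j.T+lam**2*np.eye(6),e),lo,hi)
    return q,*fk(q,p)
if __name__=='__main__':
    np.set_printoptions(precision=3,suppress=True)
    for w in(100,300,1000):
      for lam in (1,30,100):
       for it in(5,30):
        print(w,lam,it)
        for q,s,n in((Q[1],[0,0,-.6],9),(Q[4],[-1,0,0],4),(Q[6],[-.7,0,-.7],10)):
            a,b,c=run2(q,s,n,w,lam,it);print('   ',a[1:5],b,c[:2,2])
E
python3 dls.py
```

```text
100 1 5
    [0.571 1.071 2.069 0.   ] [261.062 566.381 480.507] [0.001 0.001]
    [0.742 0.535 1.314 0.034] [762.158 194.79  154.022] [0.045 0.04 ]
    [0.839 1.264 2.34  0.059] [633.864  -0.109 378.804] [-0.323  0.11 ]
100 1 30
    [0.86  1.264 2.34  0.   ] [267.482 576.657 364.855] [-0.189 -0.303]
    [0.774 0.942 1.688 0.034] [758.519 193.867 294.485] [0.045 0.04 ]
    [0.541 0.869 1.82  0.058] [674.59   -4.38  431.324] [0.086 0.046]
100 30 5
    [0.566 1.264 2.34  0.009] [219.382 498.033 542.403] [-0.045 -0.056]
    [0.946 1.264 1.875 0.042] [783.094 196.677 282.904] [0.008 0.043]
    [0.661 1.264 2.156 0.071] [644.123  -0.674 487.645] [0.029 0.068]
100 30 30
    [0.566 1.264 2.34  0.008] [219.429 498.13  542.249] [-0.045 -0.056]
    [0.946 1.264 1.875 0.042] [783.132 196.682 282.983] [0.009 0.043]
    [0.661 1.264 2.156 0.071] [644.166  -0.683 487.618] [0.029 0.068]
100 100 5
    [0.413 1.264 2.111 0.063] [226.849 505.535 641.981] [0.121 0.287]
    [0.846 1.264 1.705 0.067] [821.167 200.616 379.093] [0.27 0.1 ]
    [0.507 1.264 1.841 0.159] [684.653  -9.776 626.145] [0.484 0.06 
[... 2174 characters left out ...]
1.213  -4.978 415.628] [0.086 0.046]
1000 30 30
    [0.522 1.082 2.13  0.   ] [242.694 534.445 513.543] [0.001 0.001]
    [0.774 0.937 1.684 0.034] [759.121 193.033 292.832] [0.045 0.04 ]
    [0.455 0.662 1.7   0.059] [654.041  -5.231 407.125] [0.086 0.046]
1000 100 5
    [0.54  1.264 2.34  0.001] [219.236 486.123 556.673] [-0.025 -0.038]
    [0.906 1.264 1.914 0.034] [764.275 190.042 314.037] [0.01  0.036]
    [0.595 1.264 2.24  0.061] [591.537  -2.193 527.105] [0.01 0.06]
1000 100 30
    [0.54  1.264 2.34  0.001] [219.2   486.215 556.582] [-0.025 -0.038]
    [0.906 1.264 1.914 0.034] [764.397 190.067 314.333] [0.011 0.036]
    [0.595 1.264 2.24  0.061] [591.53   -2.193 527.095] [0.01 0.06]
```

```bash
cat > t.py <<'E'
from sim import *
np.set_printoptions(precision=3,suppress=True)
q=Q[6]; q,x,R=run(q,[-.2,0.05,.12],10,450);print(q,x)
for sh in([-.8,0,-.6],[-1,0,-.3],[-.6,0,-.8]):
    k=q.copy()
    for c in range(10):
        k,x,R=run(k,sh,4,450)
        if c%3==0:print(sh,k,x,R[:,2],R[:,1])
E
python3 t.py
```

```text
[-0.082  0.625  1.264  2.1    0.057 -0.082] [647.871  44.969 512.881]
[-0.8, 0, -0.6] [-0.096  0.63   1.264  2.041  0.067 -0.092] [670.036  37.335 513.752] [ 0.168  0.051 -0.984] [-0.006  0.999  0.051]
[-0.8, 0, -0.6] [-0.137  0.596  1.264  1.901  0.104 -0.117] [704.053  17.573 552.573] [ 0.341  0.058 -0.938] [-0.008  0.998  0.059]
[-0.8, 0, -0.6] [-0.188  0.509  1.264  1.806  0.155 -0.139] [694.901   1.015 631.197] [ 0.511  0.06  -0.858] [-0.01   0.998  0.063]
[-0.8, 0, -0.6] [-0.265  0.384  1.264  1.749  0.231 -0.167] [646.268 -13.304 730.476] [ 0.666  0.057 -0.744] [-0.012  0.998  0.066]
[-1, 0, -0.3] [-0.087  0.683  1.264  1.989  0.065 -0.083] [705.552  39.642 480.498] [ 0.166  0.051 -0.985] [-0.006  0.999  0.051]
[-1, 0, -0.3] [-0.104  0.77   1.264  1.718  0.094 -0.086] [821.457  24.892 441.721] [ 0.346  0.058 -0.936] [-0.008  0.998  0.059]
[-1, 0, -0.3] [-0.127  0.759  1.264  1.529  0.126 -0.083] [874.172  11.001 483.318] [ 0.528  0.06  -0.847] [-0.01   0.998  0.064]
[-1, 0, -0.3] [-0.157  0.681  1.264  1.406  0.165 -0.078] [876.025  -2.795 580.474] [ 0.689  0.057 -0.723] [-0.013  0.998  0.067]
[-0.6, 0, -0.8] [-0.103  0.587  1.264  2.086  0.068 -0.1  ] [638.96   36.001 538.923] [ 0.166  0.051 -0.985] [-0.006  0.999  0.051]
[-0.6, 0, -0.8] [-0.175  0.46   1.264  2.057  0.114 -0.155] [596.328  13.454 622.577] [ 0.325  0.058 -0.944] [-0.008  0.998  0.058]
[-0.6, 0, -0.8] [-0.278  0.318  1.264  2.048  0.189 -0.227] [530.995  -3.647 707.581] [ 0.478  0.059 -0.876] [-0.009  0.998  0.062]
[-0.6, 0, -0.8] [-0.478  0.165  1.264  2.08   0.34  -0.362] [445.808 -15.243 786.036] [ 0.619  0.055 -0.784] [-0.01   0.998  0.062]
```

```bash
python3 -m inch '[[[-0.2,0.05,0.12],0],[[-0.2,0.05,0.12],0],[[-0.2,0.05,0.12],0],[[-0.2,0.05,0.12],0],[[-0.2,0.05,0.12],0]]' ; python3 s.py;  python3 -m inch '[[[-0.8,0,-0.6],0],[[-0.8,0,-0.6],0],[[-0.8,0,-0.6],0],[[-0.8,0,-0.6],0]]' ; python3 s.py; python3 -m inch '[[[-0.8,0,-0.6],0],[[-0.8,0,-0.6],0]]' ; python3 s.py
```

```text
t: 5.42
eef_pos: [641.0, 39.1, 520.5]
tool_rot: [0.055, -0.002, 0.998, 0.026]
force: [1.0, -0.1, 0.2]
finger_gap: 85.3
grip_force: 0.0
q [-0.092  0.611  1.261  2.117  0.062 -0.093] z [ 0.11   0.052 -0.993] y [-0.007  0.999  0.052] F [ 1.035 -0.113  0.23 ] T [-0.034  0.08   0.008]
t: 5.75
eef_pos: [660.4, 31.7, 522.4]
tool_rot: [0.076, -0.001, 0.997, 0.025]
force: [-0.3, -0.3, 0.2]
finger_gap: 85.4
grip_force: 0.0
q [-0.103  0.613  1.265  2.075  0.066 -0.1  ] z [ 0.152  0.051 -0.987] y [-0.006  0.999  0.051] F [-0.343 -0.304  0.176] T [-0.036  0.163 -0.038]
t: 5.92
eef_pos: [674.5, 28.9, 527.1]
tool_rot: [0.096, -0.001, 0.995, 0.025]
force: [-0.6, -0.1, -0.1]
finger_gap: 85.6
grip_force: 0.0
q [-0.107  0.61   1.265  2.04   0.071 -0.102] z [ 0.19   0.051 -0.98 ] y [-0.006  0.999  0.051] F [-0.596 -0.072 -0.079] T [-0.019  0.08  -0.025]
```

```bash
python3 -m inch '[[[-0.8,0,-0.6],0],[[-0.8,0,-0.6],0]]' >/dev/null; python3 -m inch '[[[-0.8,0,-0.6],0],[[-0.8,0,-0.6],0]]' >/dev/null; python3 -m inch '[[[-0.8,0,-0.6],0],[[-0.8,0,-0.6],0]]' ; python3 s.py; python3 -m inch '[[[-0.8,0,-0.6],0],[[-0.8,0,-0.6],0]]' >/dev/null; python3 -m inch '[[[-0.8,0,-0.6],0],[[-0.8,0,-0.6],0]]' >/dev/null; python3 -m inch '[[[-0.8,0,-0.6],0],[[-0.8,0,-0.6],0]]' >/dev/null;  python3 -m inch '[[[-0.8,0,-0.6],0],[[-0.8,0,-0.6],0]]' ; python3 s.py
```

```text
t: 6.42
eef_pos: [704.9, 21.7, 551.1]
tool_rot: [0.15, 0.0, 0.988, 0.025]
force: [-1.0, 0.2, 0.6]
finger_gap: 85.3
grip_force: 0.0
q [-0.118  0.588  1.265  1.953  0.084 -0.105] z [ 0.297  0.049 -0.954] y [-0.007  0.999  0.05 ] F [-0.96   0.237  0.576] T [-0.052  0.249 -0.001]
t: 7.08
eef_pos: [723.0, 13.1, 608.4]
tool_rot: [0.226, 0.003, 0.974, 0.023]
force: [-0.1, -1.0, 0.5]
finger_gap: 85.4
grip_force: 0.0
q [-0.135  0.529  1.265  1.858  0.104 -0.106] z [ 0.441  0.045 -0.896] y [-0.005  0.999  0.047] F [-0.117 -0.966  0.496] T [-0.02   0.376  0.02 ]
```

```bash
python3 -m inch '[[[-0.8,0,-0.6],0],[[-0.8,0,-0.6],0]]' >/dev/null; python3 -m inch '[[[-0.8,0,-0.6],0],[[-0.8,0,-0.6],0]]' >/dev/null; python3 -m inch '[[[-0.8,0,-0.6],0],[[-0.8,0,-0.6],0]]' >/dev/null;  python3 -m inch '[[[-0.8,0,-0.6],0],[[-0.8,0,-0.6],0]]' ; python3 -m inch '[[[0.1,0,-0.1],-0.025],[[0.1,0,-0.1],-0.025],[[0.1,0,-0.1],-0.025]]'; python3 s.py
cat > plan.py <<'E'
# plan.py x y z [roll_deg]: shares for going to world target of TCP, from the measured pose
import sys
from h import *
from sim import fk,p,lo,hi,least_squares
s=sense();M=rot(s).as_matrix();t=np.array([float(v) for v in sys.argv[1:4]])
f=lambda k:np.r_[fk(k,p)[0]-t,450*Ro.from_matrix(fk(k,p)[1]@M.T).as_rotvec()]
g=least_squares(f,s['qpos'].clip(lo+1e-4,hi-1e-4),bounds=(lo,hi))
d=t-s['eef_pos'];print('shares',(M.T@d/800).round(4),'rows',np.linalg.norm(d)/41.7,'ik',g.x.round(2),'err',np.abs(g.fun).max().round(1))
E
python3 plan.py 500 -30 300; python3 plan.py 640 85 65;python3 plan.py 640 -150 65;python3 plan.py 455 -316 80;python3 plan.py 455 -316 140
```

```text
t: 7.75
eef_pos: [716.4, 6.4, 685.2]
tool_rot: [0.303, 0.005, 0.953, 0.021]
force: [-1.1, -0.3, 0.5]
finger_gap: 85.4
grip_force: 0.0
t: 8.0
eef_pos: [604.3, 5.2, 701.5]
tool_rot: [0.301, -0.033, 0.953, 0.01]
force: [-0.8, -0.5, 1.4]
finger_gap: 85.3
grip_force: 0.0
q [-0.198  0.152  0.87   1.693  0.15  -0.22 ] z [ 0.574  0.038 -0.818] y [-0.068  0.998 -0.002] F [-0.787 -0.457  1.389] T [-0.047  0.469  0.04 ]
shares [ 0.3974 -0.0342  0.3342] rows 9.983286290727028 ik [-0.4  -0.2  -0.53  0.68  0.26 -0.39] err 0.0
shares [0.4153 0.0977 0.6804] rows 15.406867528637132 ik [-0.01  0.33 -0.63  0.    0.05 -0.07] err 0.0
shares [ 0.4319 -0.1954  0.6693] rows 15.733935440426706 ik [-0.52  0.36 -0.57  0.11  0.32 -0.5 ] err 0.0
shares [ 0.6216 -0.3867  0.5134] rows 17.154165832959247 ik [-1.09  0.24 -0.68  0.37  0.55 -1.08] err 0.0
shares [ 0.5785 -0.3868  0.4521] rows 15.920020928707746 ik [-1.09  0.16 -0.61  0.53  0.55 -1.08] err 0.0
```

```bash
python3 plan.py 540 85 210
```

```text
shares [0.4131 0.1059 0.4604] rows 12.039837663053778 ik [-0.02 -0.04 -0.63  0.37  0.05 -0.07] err 0.0
```

```bash
python3 -m inch '[[[0.413,0.106,0.46],0],[[0.413,0.106,0.46],0],[[0.413,0.106,0.46],0],[[0.413,0.106,0.46],0],[[0.413,0.106,0.46],0],[[0.413,0.106,0.46],0],[[0.413,0.106,0.46],0],[[0.413,0.106,0.46],0],[[0.413,0.106,0.46],0],[[0.413,0.106,0.46],0]]' 0.65 >/dev/null; python3 plan.py 570 88 158
```

```text
shares [0.0932 0.0228 0.1696] rows 3.7380096501664086 ik [-0.01  0.08 -0.66  0.22  0.04 -0.06] err 0.0
```

```bash
python3 -m inch '[[[0.093,0.023,0.17],0],[[0.093,0.023,0.17],0],[[0.093,0.023,0.17],0],[[0.093,0.023,0.17],0],[[0.093,0.023,0.17],0],[[0.093,0.023,0.17],0]]'
python3 - <<'E'
from h import *
s=sense();M=rot(s).as_matrix();d=snapshot('wrist');T=np.array(d['T_tool_cam'])
R=(M@T[:3,:3]).T;c=s['eef_pos']+M@T[:3,3];d2=dict(d,R=R,t=-R@c)
np.save('w.npy',d2,allow_pickle=True);cv2.imwrite('pics/w1.png',d['frame'][:,:,::-1])
np.set_printoptions(precision=1,suppress=True)
print(s['eef_pos'],M[:,1:])
for n,(x,y) in dict(A=(661.3,94.6),B=(661.8,6.1)).items():
    a=np.array([.997,.074]);b=np.array([-.074,.997])
    q=[np.r_[np.array([x,y])+i*42*a+j*17*b,z] for i,j,z in((-1,1,84),(-1,-1,84),(1,-1,84),(1,1,84),(-1,1,0),(-1,-1,0))]
    print(n,proj(d2,np.array(q)).tolist())
E
```

```text
t: 9.33
eef_pos: [569.6, 88.0, 157.3]
tool_rot: [0.3, -0.033, 0.953, 0.01]
force: [0.7, -0.3, 1.0]
finger_gap: 55.5
grip_force: 0.0
[569.6  88.  157.3] [[-0.1  0.6]
 [ 1.   0. ]
 [-0.  -0.8]]
A [[347.5687261942478, 250.6304132259951], [289.1459532027415, 250.7735203520921], [296.2692518670241, 320.36086427438687], [341.9317193559342, 320.30294435937486], [342.40005367147427, 158.02174523144035], [294.7956154464977, 158.21311052091335]]
B [[193.47334375890208, 244.46923794181427], [134.1618447098619, 244.6211140805901], [175.69412813965775, 316.53875645875087], [221.89775816301665, 316.4770273017185], [217.19065988060572, 151.6731880401901], [168.99776453384524, 151.87252953268728]]
```

View pics/w1.png

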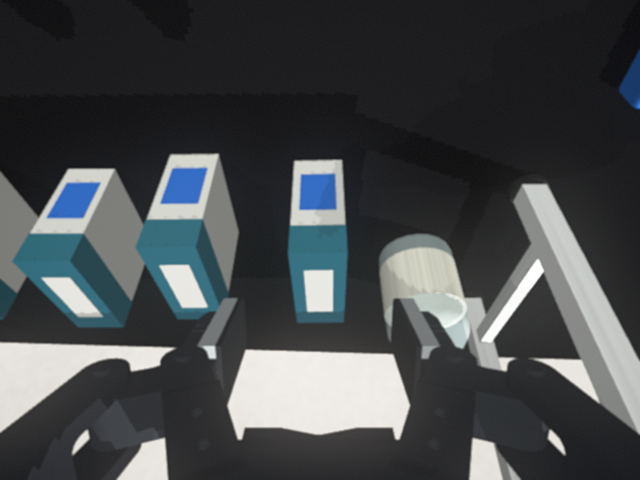

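The wrist view agrees with the model: pack A's lid sits at columns 289–347, centred between the fingers (about 318), and pack B's base is at 170–218. Approaching A.

```bash
python3 plan.py 639.6 92.8 61; python3 plan.py 626 92.2 80
```

```text
shares [0.0021 0.0007 0.1505] rows 2.8869470249274207 ik [ 0.    0.34 -0.63 -0.01  0.04 -0.05] err 0.0
shares [0.0023 0.001  0.1213] rows 2.3266815145047435 ik [ 0.    0.29 -0.64  0.03  0.04 -0.05] err 0.0
```

```bash
cat > heft.py <<'E'
from h import *
np.set_printoptions(precision=2,suppress=True)
F=[];T=[]
for i in range(8):
    snapshot('wrist');s=sense();F.append(s['force']);T.append(s['torque'])
print('F',np.mean(F,0),'sd',np.std(F,0),'T',np.mean(T,0),'tau',s['tau'],'pos',s['eef_pos'],'gap',s['finger_gap'],'grip',s['grip_force'],'t',s['t'])
E
python3 -m inch '[[[0.002,0.001,0.03],0],[[0.002,0.001,0.06],0],[[0.002,0.001,0.09],0],[[0.002,0.001,0.12],0],[[0.002,0.001,0.135],0],[[0.002,0.001,0.15],0],[[0.002,0.001,0.15],0],[[0.002,0.001,0.15],0]]' 0.6; python3 heft.py
python3 -m inch '[[[0,0,0],0],[[0,0,0],0],[[0,0,0],0],[[0,0,0],0],[[0,0,0],0],[[0,0,0],0],[[0,0,0],0],[[0,0,0],0]]' 0; python3 heft.py
```

```text
t: 10.05
eef_pos: [641.1, 92.8, 62.9]
tool_rot: [0.304, -0.032, 0.952, 0.009]
force: [-0.2, -1.0, -0.5]
finger_gap: 51.3
grip_force: 0.0
F [ 0.35 -0.02  0.15] sd [0.77 0.51 0.42] T [-0.04  0.53  0.  ] tau [ -0.02 -39.53  24.73  -5.66   0.1   -0.  ] pos [638.86  93.12  60.8 ] gap 51.20437883202617 grip 0.0 t 10.45
t: 11.12
eef_pos: [638.9, 93.1, 60.4]
tool_rot: [0.302, -0.032, 0.953, 0.009]
force: [-3.5, -0.3, 6.7]
finger_gap: 33.1
grip_force: 60.1
F [-3.51 -1.01  5.54] sd [0.28 0.44 0.49] T [0.01 0.52 0.  ] tau [  0.   -36.59  24.31  -5.6    0.1   -0.01] pos [638.89  93.12  60.41] gap 33.66837827498918 grip 60.100869946181774 t 11.5167
```

```bash
python3 -m inch '[[[-0.0025,0,-0.0035],0],[[-0.005,0,-0.007],0],[[-0.0075,0,-0.0105],0],[[-0.009,0,-0.0125],0],[[-0.009,0,-0.0125],0],[[-0.009,0,-0.0125],0],[[-0.009,0,-0.0125],0]]'; python3 heft.py
```

```text
t: 12.1
eef_pos: [638.7, 93.1, 72.2]
tool_rot: [0.302, -0.032, 0.953, 0.009]
force: [-0.9, -1.2, -1.6]
finger_gap: 33.1
grip_force: 59.4
F [ 0.08 -0.15 -1.57] sd [0.52 0.36 0.46] T [-0.04  0.75  0.02] tau [  0.   -40.06  26.31  -6.08   0.11   0.  ] pos [638.84  93.12  72.23] gap 33.5771848701657 grip 59.378734566271305 t 12.5
```

Pack A weighs about 1.7 N, so it is part-used. Setting it back.

```bash
python3 -m inch '[[[0.003,0,0.004],0],[[0.005,0,0.007],0],[[0.007,0,0.0095],0],[[0.008,0,0.011],0],[[0.009,0,0.0125],0],[[0.009,0,0.0125],0],[[0.009,0,0.0125],0]]'; python3 -m inch '[[[0,0,0],0],[[0,0,0],0],[[0,0,0],0],[[0,0,0],0]]' 0.6;  python3 -m inch '[[[0,0,-0.02],0],[[0,0,-0.05],0],[[0,0,-0.09],0],[[0,0,-0.12],0],[[0,0,-0.12],0],[[0,0,-0.12],0]]'; python3 plan.py 580.3 -2 145
```

```text
t: 13.08
eef_pos: [639.3, 93.1, 60.4]
tool_rot: [0.302, -0.032, 0.953, 0.009]
force: [0.8, -0.7, -0.8]
finger_gap: 33.5
grip_force: 59.4
t: 13.42
eef_pos: [638.8, 93.1, 60.1]
tool_rot: [0.302, -0.032, 0.953, 0.009]
force: [0.1, 0.6, 0.2]
finger_gap: 51.4
grip_force: 0.0
t: 13.92
eef_pos: [584.3, 89.5, 140.5]
tool_rot: [0.304, -0.032, 0.952, 0.009]
force: [0.0, -0.3, 0.4]
finger_gap: 51.2
grip_force: 0.0
shares [ 0.0073 -0.1138 -0.0118] rows 2.1996661076003954 ik [-0.24  0.1  -0.68  0.2   0.18 -0.26] err 0.0
```

```bash
python3 -m inch '[[[0.006,-0.11,-0.009],0],[[0.006,-0.11,-0.009],0],[[0.006,-0.11,-0.009],0],[[0.006,-0.11,-0.009],0],[[0.006,-0.11,-0.009],0],[[0.006,-0.11,-0.009],0]]'; python3 s.py; python3 plan.py 640.2 4.4 61
```

```text
t: 14.42
eef_pos: [581.1, 2.0, 140.6]
tool_rot: [0.301, -0.033, 0.953, 0.01]
force: [0.5, 0.0, 0.1]
finger_gap: 51.3
grip_force: 0.0
q [-0.217  0.005 -0.796  0.177  0.162 -0.236] z [ 0.573  0.038 -0.819] y [-0.068  0.998 -0.001] F [0.471 0.042 0.086] T [0.016 0.495 0.011]
shares [-0.0034 -0.0019  0.1239] rows 2.3778709580454698 ik [-0.2   0.33 -0.64  0.    0.15 -0.22] err 0.0
```

```bash
python3 -m inch '[[[-0.003,-0.002,0.03],0],[[-0.003,-0.002,0.06],0],[[-0.003,-0.002,0.09],0],[[-0.003,-0.002,0.11],0],[[-0.003,-0.002,0.124],0],[[-0.003,-0.002,0.124],0],[[-0.003,-0.002,0.124],0]]'; 
python3 -m inch '[[[0,0,0],0],[[0,0,0],0],[[0,0,0],0],[[0,0,0],0],[[0,0,0],0],[[0,0,0],0]]' 0; python3 -m inch '[[[-0.0025,0,-0.0035],0],[[-0.005,0,-0.007],0],[[-0.0075,0,-0.0105],0],[[-0.009,0,-0.0125],0],[[-0.009,0,-0.0125],0],[[-0.009,0,-0.0125],0],[[-0.009,0,-0.0125],0]]'; python3 heft.py
```

```text
t: 15.0
eef_pos: [639.8, 5.2, 60.7]
tool_rot: [0.301, -0.033, 0.953, 0.01]
force: [-0.6, -0.3, 0.8]
finger_gap: 51.5
grip_force: 0.0
t: 15.5
eef_pos: [640.7, 3.4, 62.6]
tool_rot: [0.302, -0.032, 0.953, 0.009]
force: [-1.1, 0.3, 1.6]
finger_gap: 33.3
grip_force: 59.6
t: 16.08
eef_pos: [640.6, 3.5, 74.3]
tool_rot: [0.302, -0.032, 0.953, 0.009]
force: [-0.5, -0.2, -1.1]
finger_gap: 33.0
grip_force: 59.4
F [ 0.   0.3 -1. ] sd [0.58 0.59 0.43] T [-0.04  0.66  0.02] tau [  0.   -39.12  26.08  -5.82   0.45   0.  ] pos [640.65   3.43  74.29] gap 33.3304264151366 grip 59.44586232304573 t 16.4833
```

```bash
python3 -m inch '[[[0.003,0,0.004],0],[[0.005,0,0.007],0],[[0.007,0,0.0095],0],[[0.008,0,0.011],0],[[0.009,0,0.0125],0],[[0.009,0,0.0125],0],[[0.009,0,0.0125],0]]'; python3 -m inch '[[[0,0,0],0],[[0,0,0],0],[[0,0,0],0],[[0,0,0],0]]' 0.6;  python3 -m inch '[[[0,0,-0.02],0],[[0,0,-0.05],0],[[0,0,-0.09],0],[[0,0,-0.12],0],[[0,0,-0.12],0],[[0,0,-0.12],0]]'; python3 plan.py 602.5 -75 143
```

```text
t: 17.07
eef_pos: [641.2, 3.4, 62.6]
tool_rot: [0.303, -0.033, 0.952, 0.009]
force: [1.4, -0.2, 0.3]
finger_gap: 33.2
grip_force: 59.6
t: 17.4
eef_pos: [640.4, 3.4, 62.0]
tool_rot: [0.302, -0.032, 0.953, 0.009]
force: [-0.6, -0.7, -0.4]
finger_gap: 51.4
grip_force: 0.0
t: 17.9
eef_pos: [586.1, -0.5, 142.4]
tool_rot: [0.304, -0.032, 0.952, 0.009]
force: [0.4, -0.4, -0.1]
finger_gap: 51.4
grip_force: 0.0
shares [-0.0119 -0.0943  0.0078] rows 1.8303521771274611 ik [-0.4   0.16 -0.61  0.23  0.26 -0.39] err 0.0
```

```bash
python3 -m inch '[[[-0.012,-0.094,0.008],0],[[-0.012,-0.094,0.008],0],[[-0.012,-0.094,0.008],0],[[-0.012,-0.094,0.008],0],[[-0.012,-0.094,0.008],0],[[-0.012,-0.094,0.008],0]]'; python3 plan.py 660.1 -71.2 61
```

```text
t: 18.4
eef_pos: [601.0, -73.4, 139.3]
tool_rot: [0.301, -0.033, 0.953, 0.01]
force: [0.6, 0.1, 0.3]
finger_gap: 51.4
grip_force: 0.0
shares [-0.0043 -0.0023  0.1226] rows 2.353306885302304 ik [-0.35  0.37 -0.58  0.06  0.23 -0.35] err 0.0
```

```bash
python3 -m inch '[[[-0.004,-0.001,0.03],0],[[-0.004,-0.001,0.06],0],[[-0.004,-0.001,0.09],0],[[-0.004,-0.001,0.11],0],[[-0.004,-0.001,0.123],0],[[-0.004,-0.001,0.123],0],[[-0.004,-0.001,0.123],0]]'; 
python3 -m inch '[[[0,0,0],0],[[0,0,0],0],[[0,0,0],0],[[0,0,0],0],[[0,0,0],0],[[0,0,0],0]]' 0; python3 -m inch '[[[-0.0025,0,-0.0035],0],[[-0.005,0,-0.007],0],[[-0.0075,0,-0.0105],0],[[-0.009,0,-0.0125],0],[[-0.009,0,-0.0125],0],[[-0.009,0,-0.0125],0],[[-0.009,0,-0.0125],0]]'; python3 heft.py
```

```text
t: 18.98
eef_pos: [660.6, -70.3, 61.6]
tool_rot: [0.301, -0.033, 0.953, 0.01]
force: [0.3, -0.5, 0.8]
finger_gap: 51.0
grip_force: 0.0
t: 19.48
eef_pos: [661.5, -71.5, 63.4]
tool_rot: [0.303, -0.032, 0.952, 0.009]
force: [-3.6, -0.5, 5.7]
finger_gap: 32.7
grip_force: 60.3
t: 20.07
eef_pos: [661.2, -71.3, 74.5]
tool_rot: [0.302, -0.032, 0.953, 0.009]
force: [0.5, 0.8, -1.5]
finger_gap: 33.3
grip_force: 59.4
F [-0.01 -0.14 -1.1 ] sd [0.41 0.54 0.42] T [-0.03  0.65 -0.01] tau [  0.   -41.84  26.31  -5.53   0.67  -0.  ] pos [661.22 -71.31  74.55] gap 33.03625813223856 grip 59.441601634025574 t 20.4667
```

C is light too (about 1.2 N), so D should be the full one. I'll verify by hefting it.

```bash
python3 -m inch '[[[0.003,0,0.004],0],[[0.005,0,0.007],0],[[0.007,0,0.0095],0],[[0.008,0,0.011],0],[[0.009,0,0.0125],0],[[0.009,0,0.0125],0],[[0.009,0,0.0125],0]]'; python3 -m inch '[[[0,0,0],0],[[0,0,0],0],[[0,0,0],0],[[0,0,0],0]]' 0.6;  python3 -m inch '[[[0,0,-0.02],0],[[0,0,-0.05],0],[[0,0,-0.09],0],[[0,0,-0.12],0],[[0,0,-0.12],0],[[0,0,-0.12],0]]'; python3 plan.py 594.7 -161 143
```

```text
t: 21.05
eef_pos: [662.2, -71.4, 63.4]
tool_rot: [0.303, -0.033, 0.952, 0.009]
force: [0.0, 1.1, 3.9]
finger_gap: 33.1
grip_force: 59.9
t: 21.38
eef_pos: [660.9, -71.3, 62.0]
tool_rot: [0.302, -0.032, 0.953, 0.009]
force: [-0.6, -0.2, 0.1]
finger_gap: 51.2
grip_force: 0.0
t: 21.88
eef_pos: [606.5, -75.5, 142.5]
tool_rot: [0.303, -0.032, 0.952, 0.009]
force: [-0.5, 0.2, -0.6]
finger_gap: 51.3
grip_force: 0.0
shares [ 0.0177 -0.1057 -0.0129] rows 2.0708167105706297 ik [-0.59  0.19 -0.57  0.3   0.36 -0.56] err 0.0
```

```bash
python3 -m inch '[[[0.0175,-0.1055,-0.013],0],[[0.0175,-0.1055,-0.013],0],[[0.0175,-0.1055,-0.013],0],[[0.0175,-0.1055,-0.013],0],[[0.0175,-0.1055,-0.013],0],[[0.0175,-0.1055,-0.013],0],[[0.0175,-0.1055,-0.013],0]]'; python3 plan.py 652.3 -157.5 61
```

```text
t: 22.47
eef_pos: [594.0, -158.7, 140.4]
tool_rot: [0.301, -0.033, 0.953, 0.01]
force: [0.3, 1.0, -0.7]
finger_gap: 51.2
grip_force: 0.0
shares [-0.0025 -0.0035  0.1231] rows 2.362495956373037 ik [-0.52  0.39 -0.54  0.11  0.32 -0.5 ] err 0.0
```

```bash
python3 -m inch '[[[-0.003,-0.0025,0.03],0],[[-0.003,-0.0025,0.06],0],[[-0.003,-0.0025,0.09],0],[[-0.003,-0.0025,0.11],0],[[-0.003,-0.0025,0.123],0],[[-0.003,-0.0025,0.123],0],[[-0.003,-0.0025,0.123],0]]'; 
python3 -m inch '[[[0,0,0],0],[[0,0,0],0],[[0,0,0],0],[[0,0,0],0],[[0,0,0],0],[[0,0,0],0]]' 0; python3 -m inch '[[[-0.0025,0,-0.0035],0],[[-0.005,0,-0.007],0],[[-0.0075,0,-0.0105],0],[[-0.009,0,-0.0125],0],[[-0.009,0,-0.0125],0],[[-0.009,0,-0.0125],0],[[-0.009,0,-0.0125],0]]'; python3 heft.py; python3 s.py; python3 plan.py 560 -230 170
```

```text
t: 23.05
eef_pos: [652.7, -157.3, 61.8]
tool_rot: [0.301, -0.033, 0.953, 0.01]
force: [-0.4, -0.2, 0.3]
finger_gap: 51.4
grip_force: 0.0
t: 23.55
eef_pos: [653.2, -158.7, 63.6]
tool_rot: [0.303, -0.032, 0.952, 0.009]
force: [-4.6, 0.6, 7.1]
finger_gap: 33.3
grip_force: 60.5
t: 24.13
eef_pos: [652.8, -158.4, 74.3]
tool_rot: [0.302, -0.032, 0.953, 0.01]
force: [0.5, 0.2, -4.1]
finger_gap: 33.3
grip_force: 59.5
F [ 0.1  -0.24 -4.01] sd [0.41 0.5  0.24] T [-0.05  1.09  0.01] tau [  0.   -45.43  28.07  -5.89   1.24   0.  ] pos [ 653.03 -158.46   74.59] gap 33.71931910225854 grip 59.46963546099141 t 24.5333
q [-0.492  0.288 -0.646  0.098  0.31  -0.474] z [ 0.575  0.038 -0.818] y [-0.067  0.998 -0.002] F [-0.248 -1.135 -4.552] T [-0.015  1.067  0.013]
shares [ 0.0312 -0.0816 -0.1677] rows 3.626868281815405 ik [-0.77  0.16 -0.52  0.45  0.44 -0.73] err 0.0
```

D reads 4.0 N, so it is the full pack. Pulling it out and carrying it.

```bash
cat > place.py <<'E'
# TCP target so that the pack's underside centre is at slot + h, for the present tool pose; argv: h roll_deg
import sys
from h import *
s=sense();M=rot(s).as_matrix()
G0=np.array([[0,0,0]]) ; o=np.load('o.npy') if len(sys.argv)<4 else None
h=float(sys.argv[1]);M2=M@Ro.from_rotvec([0,0,np.radians(float(sys.argv[2]))]).as_matrix()
t=np.array([485.,-316.5,4+h])-M2@o
d=t-s['eef_pos'];print('now underside',(s['eef_pos']+M@o).round(1),'target',t.round(1),'shares',(M.T@d/800).round(4),'rows',np.linalg.norm(d)/41.7,'y',M2[:,1].round(3))
E
python3 - <<'E'
from h import *
s=sense();M=rot(s).as_matrix()
np.save('o.npy',M.T@np.array([20.7,1.9,-63.3]))
E
python3 plan.py 555 -166 130; python3 plan.py 480 -200 190
```

```text
shares [ 0.0606 -0.0012 -0.1274] rows 2.706329963501948 ik [-0.66  0.15 -0.66  0.28  0.39 -0.63] err 0.0
shares [ 0.0962 -0.0374 -0.2442] rows 5.0860954686643005 ik [-0.86 -0.02 -0.66  0.53  0.48 -0.83] err 0.0
```

```bash
python3 -m inch '[[[0.01,0,-0.021],0],[[0.02,0,-0.042],0],[[0.03,0,-0.063],0],[[0.04,-0.001,-0.085],0],[[0.05,-0.001,-0.106],0],[[0.061,-0.001,-0.127],0],[[0.07,-0.012,-0.165],0],[[0.08,-0.024,-0.205],0],[[0.096,-0.037,-0.244],0],[[0.096,-0.037,-0.244],0]]'; python3 place.py 60 5; python3 plan.py 463 -313 130
```

```text
t: 25.37
eef_pos: [478.7, -202.9, 194.0]
tool_rot: [0.303, -0.031, 0.952, 0.006]
force: [1.9, -0.7, -5.1]
finger_gap: 33.2
grip_force: 61.2
now underside [ 499.6 -201.4  130.8] target [ 464.1 -319.7  127.2] shares [ 0.0712 -0.144   0.0531] rows 3.2457586378250687 y [0.008 0.999 0.043]
shares [ 0.0699 -0.1356  0.0497] rows 3.077604796964613 ik [-1.07  0.17 -0.62  0.48  0.55 -1.05] err 0.0
```

```bash
python3 -m inch '[[[0.018,-0.036,0.013],0.007],[[0.036,-0.072,0.027],0.014],[[0.054,-0.108,0.04],0.021],[[0.0712,-0.144,0.053],0.028],[[0.0712,-0.144,0.053],0.028],[[0.0712,-0.144,0.053],0.028],[[0.0712,-0.144,0.053],0.028],[[0.0712,-0.144,0.053],0.028]]'; python3 place.py 10 0;python3 s.py
python3 - <<'E'
from h import *
a=snapshot('side');b=snapshot('scene')
s=sense();M=rot(s).as_matrix();o=np.load('o.npy')
A=cv2.resize(a['frame'][250:450,300:500],(600,600),interpolation=cv2.INTER_CUBIC)
cv2.imwrite('pics/pl.png',A[:,:,::-1])
print('t',s['t'])
E
```

```text
t: 26.03
eef_pos: [466.1, -315.3, 123.0]
tool_rot: [0.301, 0.009, 0.953, 0.023]
force: [-0.6, -0.7, -4.1]
finger_gap: 33.1
grip_force: 63.7
now underside [ 486.8 -311.7   59.8] target [ 464.3 -320.1   77.2] shares [ 0.0344 -0.0088  0.0453] rows 1.1040508069075476 y [0.004 0.999 0.049]
q [-1.013  0.123 -0.67   0.457  0.532 -0.905] z [ 0.575  0.038 -0.817] y [0.004 0.999 0.049] F [-0.589 -0.657 -4.118] T [-0.141  1.115 -0.023]
t 26.1333
```

View pics/pl.png

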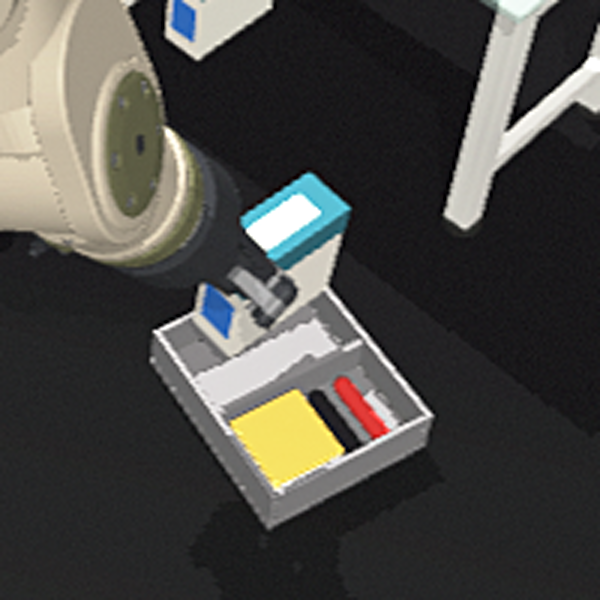

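The pack hangs above the empty compartment, its front bottom corner at crop (233,355), which is image (377.7,368.3). Checking that against the prediction.

```bash
python3 - <<'E'
from h import *
a=snapshot('side');s=sense();M=rot(s).as_matrix();o=np.load('o.npy')
# pack axes: at grasp pack level, tool y=(-.067,.998,-.002)
th=np.radians(3.9);P0=np.array([[np.cos(th),-np.sin(th),0],[np.sin(th),np.cos(th),0],[0,0,1]])
w,x,y,z=[.302,-.032,.953,.01];M0=Ro.from_quat([x,y,z,w]).as_matrix()
P=M@M0.T@P0;c=s['eef_pos']+M@o
pt=[c+P@v for v in([-42,-17,0],[-42,17,0],[42,-17,84],[42,17,84],[-42,-17,84])]
print('state',s['eef_pos'].round(1),'underside',c.round(1),P.round(3).tolist())
print(((proj(a,np.array(pt))-[300,250])*3).round(0).tolist(),[v.round(1).tolist() for v in pt[:2]])
# seen corner against its height
for z in(56,60,64): print(z,back(a,[(377.7,368.3)],np.array([z]))[0].round(1))
E
python3 place.py 10 0; python3 place.py 2 0
```

```text
state [ 466.3 -315.4  123.6] underside [ 487.  -311.9   60.3] [[1.0, 0.002, 0.001], [-0.002, 0.999, -0.048], [-0.001, 0.048, 0.999]]
[[231.0, 358.0], [194.0, 321.0], [350.0, 207.0], [310.0, 172.0], [248.0, 279.0]] [[445.0, -328.7, 59.6], [445.1, -294.8, 61.2]]
56 [ 449.4 -326.2   56. ]
60 [ 447.2 -328.    60. ]
64 [ 445.1 -329.8   64. ]
now underside [ 487.  -311.9   60.3] target [ 464.3 -320.1   77.2] shares [ 0.0352 -0.0086  0.0456] rows 1.1179329415368278 y [0.003 0.999 0.048]
now underside [ 487.  -311.9   60.3] target [ 464.3 -320.1   69.2] shares [ 0.0409 -0.0091  0.0538] rows 1.308805035398225 y [0.003 0.999 0.048]
```

```bash
python3 -m inch '[[[0.002,-0.0065,-0.001],0],[[0.002,-0.0075,-0.001],0],[[0.01,-0.0085,0.01],0],[[0.018,-0.0085,0.022],0],[[0.026,-0.0085,0.034],0],[[0.035,-0.0085,0.0455],0],[[0.035,-0.0085,0.0455],0],[[0.035,-0.0085,0.0455],0],[[0.035,-0.0085,0.0455],0]]'; python3 place.py 1 0; python3 heft.py
```

```text
t: 26.93
eef_pos: [464.2, -321.2, 77.4]
tool_rot: [0.302, 0.009, 0.953, 0.022]
force: [-0.2, -0.8, -4.3]
finger_gap: 33.0
grip_force: 63.6
now underside [ 485.  -317.7   14.1] target [ 464.3 -320.1   68.2] shares [0.0066 0.0009 0.0094] rows 0.2209808098521867 y [0.004 0.999 0.048]
F [ 0.18 -0.19 -4.16] sd [0.42 0.56 0.45] T [-0.07  1.06 -0.01] tau [ -0.01 -37.94  25.99  -3.44   2.29   0.  ] pos [ 463.97 -320.84   76.93] gap 33.180490787056 grip 63.58802743256092 t 27.3333
```

```bash
python3 -m inch '[[[0.002,0.001,0.003],0],[[0.004,0.001,0.006],0],[[0.006,0.001,0.0085],0],[[0.006,0.001,0.0085],0]]' | grep -E 'force|pos'; python3 -m inch '[[[0.0006,0,0.0009],0],[[0.0006,0,0.0009],0]]'| grep -E 'force:|pos'; python3 -m inch '[[[0.0006,0,0.0009],0],[[0.0006,0,0.0009],0]]'| grep -E 'force:|pos'; python3 heft.py
```

```text
eef_pos: [464.4, -319.6, 69.0]
force: [-0.7, 1.4, 1.2]
grip_force: 64.5
eef_pos: [464.7, -319.7, 68.8]
force: [-4.7, 2.3, 6.5]
grip_force: 65.4
eef_pos: [464.9, -319.9, 68.6]
force: [-7.5, 4.5, 12.1]
grip_force: 66.1
F [-7.61  3.29 11.76] sd [0.36 0.61 0.61] T [0.64 0.14 0.55] tau [  0.75 -30.78  23.3   -3.92   0.55   0.06] pos [ 464.94 -319.87   68.62] gap 33.24177953755541 grip 66.08424559235573 t 28.4
```

```bash
python3 -m inch '[[[-0.0007,0,-0.001],0],[[-0.0007,0,-0.001],0],[[-0.0007,0,-0.001],0]]'; python3 -m inch '[[[-0.0007,0,-0.001],0],[[-0.0007,0,-0.001],0],[[-0.0007,0,-0.001],0]]'; python3 -m inch '[[[0,0,0],0],[[0,0,0],0],[[0,0,0],0],[[0,0,0],0]]' 0.42;python3 -m inch '[[[0,0,0],0],[[0,0,0],0],[[0,0,0],0],[[0,0,0],0]]' 0.62; python3 -m inch '[[[0,0,-0.01],0],[[0,0,-0.02],0],[[0,0,-0.05],0],[[0,0,-0.09],0],[[0,0,-0.13],0],[[0,0,-0.17],0],[[0,0,-0.17],0],[[0,0,-0.17],0]]'
python3 - <<'E'
from h import *
a=snapshot('side')['frame'];b=snapshot('scene')['frame']
A=cv2.resize(a[180:430,295:455],None,fx=2.4,fy=2.4,interpolation=cv2.INTER_CUBIC)
B=cv2.resize(b[160:340,260:510],(400,288),interpolation=cv2.INTER_CUBIC)
C=np.zeros((600,784,3),np.uint8);C[:,:384]=A;C[:288,384:]=B
cv2.imwrite('pics/end.png',C[:,:,::-1])
E
```

```text
t: 28.65
eef_pos: [464.7, -320.0, 68.7]
tool_rot: [0.302, 0.009, 0.953, 0.022]
force: [-3.4, 1.9, 7.6]
finger_gap: 33.3
grip_force: 65.1
t: 28.9
eef_pos: [464.3, -320.0, 68.9]
tool_rot: [0.302, 0.009, 0.953, 0.022]
force: [0.0, -0.3, 2.7]
finger_gap: 33.3
grip_force: 64.4
t: 29.23
eef_pos: [463.7, -319.2, 68.2]
tool_rot: [0.301, 0.01, 0.953, 0.023]
force: [0.4, 1.4, 0.1]
finger_gap: 35.8
grip_force: 0.4
t: 29.57
eef_pos: [463.9, -319.7, 68.6]
tool_rot: [0.301, 0.01, 0.953, 0.023]
force: [-0.3, -0.9, 0.1]
finger_gap: 52.8
grip_force: 0.0
t: 30.23
eef_pos: [385.3, -326.5, 182.4]
tool_rot: [0.302, 0.01, 0.953, 0.02]
force: [0.8, -0.6, -0.4]
finger_gap: 52.9
grip_force: 0.0
```

View pics/end.png

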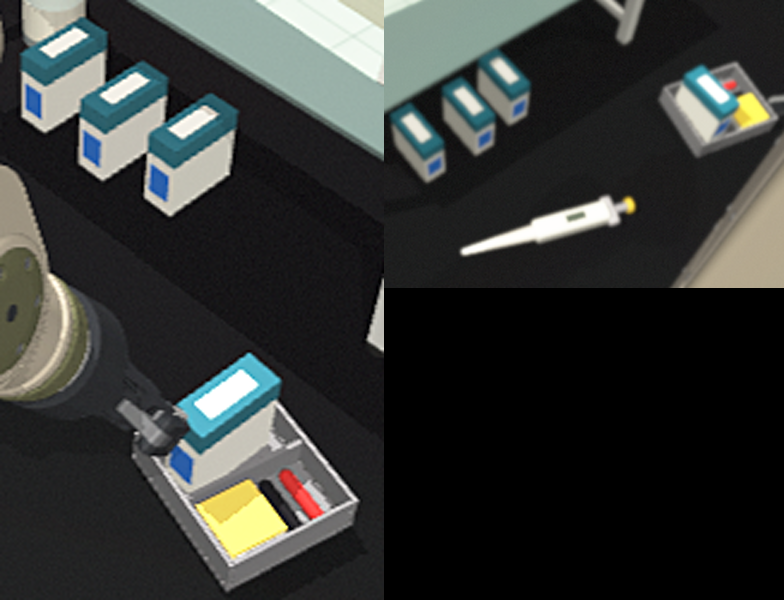

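The full pack stands upright in the empty compartment. The other three packs are standing where they were, and the pipette looks undisturbed. I'll back off a bit more and hand in.

```bash
python3 -m inch '[[[0,0,-0.02],0],[[0,0,-0.05],0],[[0,0,-0.07],0],[[0,0,-0.07],0],[[0,0,-0.07],0],[[0,0,-0.07],0],[[0,0,-0.07],0]]'; python3 -c "
from plant import *
print(job_done())"
```

```text
t: 30.92
eef_pos: [353.8, -325.7, 224.0]
tool_rot: [0.301, 0.01, 0.953, 0.024]
force: [-0.6, 0.6, -0.6]
finger_gap: 53.0
grip_force: 0.0
the job is handed in; nothing more can be done
None
```

I found the full pack by hefting: it is the one at the right-hand (−y) end of the row, reading 4.0 N against 1.7, 1.1 and 1.2 N for the others. It now stands upright in the caddy's empty compartment, turned about 10° off the caddy's x axis. The other three packs are standing where they were, and I handed the job in at about 31 s with no result reported back.

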